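# Load a slide carrier under the stage's spring clip

### The job

Load the blue slide carrier into the grey slide stage: with one fingertip press down the yellow paddle of the spring clip, and keep it held down while the other fingertip pushes the carrier by its raised rear lip under the clip and fully home against the end stop. Then let go, so that the clip closes onto the carrier, and finish clear of everything. Do not pick up or lift the carrier, and leave the other things on the bench where they stand.

Things in the scene. Friction and masses are not known exactly. Their poses are not given: they have to be found in the camera images.
- stage: Grey slide stage fixed to the bench; yaw varies. Base plate 230 mm long (x -120 to +110), 165 wide (y -64 to +101), 20 thick; origin on its underside, on the track's middle line. The carrier lies on the black bed on top (z = 20 mm) between rails along x (53 mm apart about y = 0, tops at z = 25 mm) and is pushed towards +x. The clip's 10 mm hinge bar runs along x at y = +40, z = 28 mm; end brackets reach z = 34 mm.
- stop (a point): Middle of the face of the aluminium end stop across the track, at x = +90 mm of the stage, at the height of the bed (z = 20 mm). The stop stands 12 mm above the bed.
- clip (a joint): Spring clip, a rocker on the hinge bar; value = hinge angle (rad). 0: at rest, foot down, barring the carrier's way. 0.32: paddle fully down at its stop, foot 14 mm above the bed. The carrier passes above about 0.16. When let go, the spring closes the foot onto a carrier below it (value about 0.15). Spring 0.7 N m/rad, about 10 N on the middle line of the paddle when fully down, less further out.
- foot (a point): Centre of the clip's foot: a steel roller 12 mm in diameter and 22 mm long along x, over the middle of the track from x = +60 to +82 mm of the stage; at rest its underside is 2 mm above the bed.
- paddle (a point): Centre of the top of the yellow paddle: a plate 120 mm long along the stage's x (-105 to +15 mm), 45 wide (y about +43 to +88 mm), on the +y side of the hinge bar. At rest it slopes upwards away from the track by 0.32 rad; fully down it lies level, top at z = 26 mm of the stage, 6 mm above the bed. A fingertip may press it anywhere and slide along it.
- carrier: Blue slide carrier with a glass slide, loose on the bed: 80 mm long (x, along the stage's x), 50 wide, 8 thick, about 120 g. Origin at the centre of its underside. Its rear (-x) edge has a raised lip, 50 mm wide, 6 thick, top 16 mm above the underside. Fully home its front edge touches the stop, its origin at x = +50 mm of the stage; it starts 40 to 75 mm short of that.
- lip (a point): Point on the carrier: middle of the rear face of its lip, 40 mm behind the origin and 12 mm above the underside; the place to push.
- spare: Grey spare slide carrier, same size and shape, on the bench; leave alone. Origin at the centre of its underside.
- reagent: Amber reagent bottle, 40 mm in diameter, 75 mm tall; leave alone. Origin at the centre of its underside.
- jar: Pale specimen jar with a red cap, 52 mm in diameter, 60 mm tall; leave alone. Origin at the centre of its underside.
- tipbox: Open green pipette tip box with a white deck and rows of yellow tips, 75 x 75 x 50 mm; leave alone. Origin at the centre of its underside.
There are look-alikes about, which are no part of the job. Leave any brown look-alike of the carrier alone.

How it is judged:
By the outcome, as a careful person would: the job done as asked, in the order asked, and still so for the second after the job is handed in, with the robot touching nothing.
It also fails if it takes over 38 s, if anything falls off the work surface, if the arm or the gripper's body presses on something with over 40 N, if the wrist force passes 120 N, or if a joint passes its speed limit or range.

### The arm

A 6-joint arm with a two-finger parallel gripper is mounted at the origin on the work surface. World frame = base frame: x ahead of the robot, y to its left, z up, the work surface at z = 0. Lengths are in m, angles in rad, forces in N, time in s.
With the tool pointing down it reaches from about 0.275 to 0.75 m from the base axis. Payload 10.2 kg.
Tool frame: the origin (TCP) lies at the very end of the fingers, on their centre line; the grasp point (between the pads) lies 19 mm behind it; z points along the fingers, y is the direction in which the jaws open and shut (so a half turn about z gives the same grasp; the last joint's range is limited). The gripper opens to 88 mm and grips with 3 to 60 N. Pads are 18 mm wide; open, the fingers measure 123 mm over their backs; the gripper's body (75 mm by 187 mm) begins 45 mm behind the grasp point.
Start: joints at [1.002, 0.313, 1.498, -0, 1.331, -0.223], TCP at [0.178, 0.494, 0.239] pointing down, gripper open.
Joint ranges: [-2.94, 2.94], [-0.97, 2.17], [0.19, 2.56], [-1.23, 4.37], [0.02, 3.11], [-2.88, 2.88]. Speed limits (rad/s): [2.39, 2.39, 3.01, 3.14, 3.14, 3.14].

### API

Orientations are given as a rotation vector (axis times angle).
In Python, from plant import sense, read_camera, calibration, sign_off gives the robot as it stands.
- The arm moves only by the shell command python3 -m jog 'ROWS' [FORCE]. ROWS is JSON, one flat list of numbers, 7 for each row, row after row: the shift along the tool's x, y, z in cm, then the turn, a rotation vector about the tool's x, y, z in rad, then the closure in counts, from 0 (fully open) to 255 (shut). In form: [tx, ty, tz, ax, ay, az, gripper, tx, ty, tz, ax, ay, az, gripper, ...]. A call has 1 to 5 rows; each row is the pose to reach, as a shift and turn from the pose measured when the call began, along the tool's axes at that moment; what a row does not reach only later rows make up. A row lasts 1/8 s, in which the tool goes at most 62.5 mm and 10.7 degrees, less where a joint would pass 70% of its speed; a pose out of reach is approached as far as the arm can. A call with a gripper value outside its range is refused whole. The fingers move at their own pace and stop on an object; FORCE is the grip in N (left out, the last holds). Time passes only in rows, so rows that repeat a pose let the fingers close. It gives the time, the measured TCP pose, the force and the opening at its end, in the units of the state.
- sense(): the state, without advancing time (a new reading comes with each control period).
- read_camera(name): name is "scene" or "side" or "wrist"; returns the picture (480x640x3 uint8, blue, green, red); there is no depth.
- calibration(name): a dict with "mtx" (3x3 intrinsics, pixels), "extrinsics" (4x4, takes a point from world to camera coordinates); the wrist camera has in their place "mount" (4x4, takes a point from camera to tool coordinates, whose origin is the TCP and whose axes are the flange's). Camera axes: x right, y down, z forward; pixel columns grow to the right and rows downward; lengths in m; the calibration is good to about 2 mm. A picture is of the moment at which its call begins: read the wrist's pose just before it. calibration takes no time and is no camera call.
- sign_off(): hands the job in, once; it reports no verdict.
The state is a dict: "clock": time; "q": joint angles; "joint_vel": joint speeds; "joint_torque": joint torques, N m; "eef_pos": TCP position; "ee_rot": TCP orientation; "wrist_force": force on the tool from outside, world axes, zero at the start; "wrist_torque": the same for the moment, N m; "gripper_width": opening from 0.0 (shut) to 1.0 (fully open).
Only numpy, scipy, OpenCV 4.12 (cv2) and the standard library are available. Lean on these libraries where they do the work, as an engineer would, in place of code of your own. Each camera call takes 0.05 s, during which the arm holds its last target. There are 200 camera calls.

## Working session

There is one attempt and no reset: what is moved stays moved. The work goes in short steps, Python scripts to look and compute and a shell command to move; the robot and the scene stay as the last step left them, time stands still between calls to the robot, and variables do not carry over. Pictures are saved under pics/ and viewed, about 8 in all and at most 12, crops included, and the job is handed in when it is done.

```bash
mkdir -p pics; ls; python3 - <<'E'
from plant import *
import cv2,numpy as np
s=sense();print({k:np.round(v,3).tolist() for k,v in s.items()})
a=read_camera("scene");b=read_camera("side")
cv2.imwrite("pics/scene.png",a);cv2.imwrite("pics/side.png",b)
for n in("scene","side","wrist"):
  c=calibration(n);print(n,{k:np.round(v,4).tolist() for k,v in c.items()})
E
```

```text
pics
{'clock': 0.0, 'q': [1.002, 0.313, 1.498, -0.0, 1.331, -0.223], 'joint_vel': [-0.001, 0.0, -0.001, -0.001, -0.001, 0.0], 'joint_torque': [0.001, -40.223, -25.225, 0.069, 0.035, -0.0], 'eef_pos': [0.178, 0.494, 0.238], 'ee_rot': [-0.54, -3.094, 0.002], 'wrist_force': [0.258, 0.798, -0.59], 'wrist_torque': [0.002, -0.02, -0.029], 'gripper_width': 1.003}
scene {'mtx': [[544.9657, 0.0, 323.1239], [0.0, 544.9657, 243.9205], [0.0, 0.0, 1.0]], 'extrinsics': [[-0.0581, 0.9981, 0.02, -0.0421], [0.6203, 0.0518, -0.7827, -0.3115], [-0.7822, -0.0331, -0.6221, 1.6075], [0.0, 0.0, 0.0, 1.0]]}
side {'mtx': [[556.1752, 0.0, 319.005], [0.0, 556.1752, 242.1747], [0.0, 0.0, 1.0]], 'extrinsics': [[0.9966, -0.0821, -0.0043, -0.5793], [-0.0615, -0.7104, -0.7011, 0.0966], [0.0545, 0.699, -0.713, 1.1287], [0.0, 0.0, 0.0, 1.0]]}
wrist {'mtx': [[335.8346, 0.0, 318.6165], [0.0, 335.8346, 240.6149], [0.0, 0.0, 1.0]], 'mount': [[0.0004, -0.9463, -0.3232, 0.085], [1.0, 0.0002, 0.0008, 0.0007], [-0.0007, -0.3232, 0.9463, -0.1451], [0.0, 0.0, 0.0, 1.0]]}
```

View pics/scene.png

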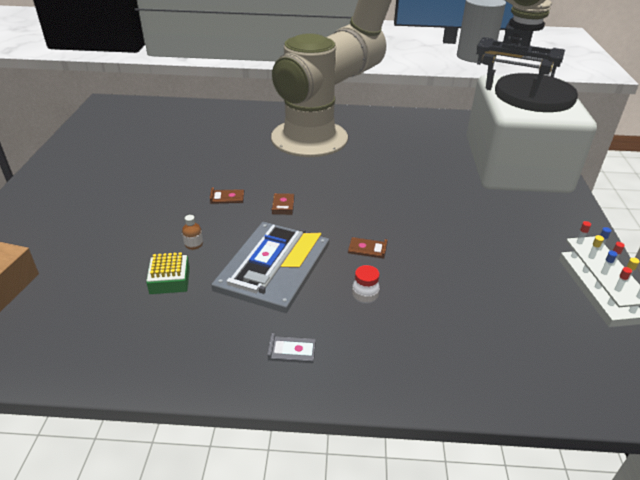

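View pics/side.png

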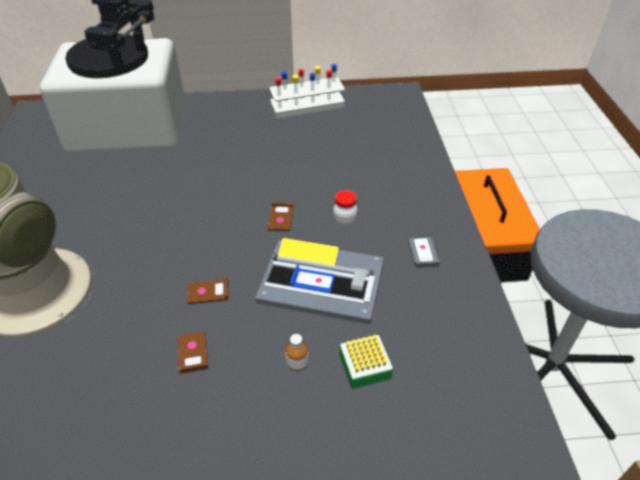

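Scene: the stage has its plate corners at (265,223), (329,240), (287,307) and (214,288). The yellow paddle is at (300,250) and the blue carrier at (267,252). The foot and stop lie at the lower-left end, so stage +x points away from the robot. Candidates for the carrier: the blue one at (267,252) is on the black bed; the brown ones at (227,196), (283,203) and (368,247) and the grey spare at (292,348) are on the bench. Blue, in the track, is the one that fits.

```bash
cat > h.py <<'E'
import numpy as np,cv2
from plant import *
from scipy.spatial.transform import Rotation as R
def cam(name,st=None):
    c=calibration(name);K=c["mtx"]
    if name=="wrist":
        T=np.eye(4);T[:3,:3]=R.from_rotvec(st["ee_rot"]).as_matrix();T[:3,3]=st["eef_pos"]
        return np.array(K),T@np.array(c["mount"])
    return np.array(K),np.linalg.inv(np.array(c["extrinsics"]))
def ray(KT,uv,z):
    K,T=KT;d=T[:3,:3]@np.linalg.solve(K,[uv[0],uv[1],1.]);o=T[:3,3]
    return o+d*(z-o[2])/d[2]
def proj(KT,p):
    K,T=KT;q=K@(T[:3,:3].T@(np.array(p)-T[:3,3]));return q[:2]/q[2]
def mask(im,lo,hi):
    m=cv2.inRange(cv2.cvtColor(im,cv2.COLOR_BGR2HSV),lo,hi)
    c=max(cv2.findContours(m,cv2.RETR_EXTERNAL,cv2.CHAIN_APPROX_NONE)[0],key=cv2.contourArea)
    return c[:,0,:].astype(float)
BLUE=((105,120,60),(130,255,255));YEL=((22,150,120),(34,255,255))
E
python3 - <<'E'
from h import *
k=cam("scene")
P=np.array([ray(k,p,.02) for p in[(265,223),(329,240),(287,307),(214,288)]])
print(P.round(3),[np.linalg.norm(P[i]-P[i-1]).round(3) for i in range(4)])
ex=((P[3]-P[0])+(P[2]-P[1]));yaw=np.arctan2(ex[1],ex[0]);c,s=np.cos(yaw),np.sin(yaw)
Rz=np.array([[c,-s],[s,c]]);o=P.mean(0)[:2]-Rz@[-.005,.0185];print("yaw",yaw,"o",o)
im=cv2.imread("pics/scene.png")
print(((np.array([ray(k,p,.03)[:2] for p in mask(im,*BLUE)])-o)@Rz*1e3)[::12].round(0).tolist())
# wanted camera placement: tool down, tool y = stage y or -y
st=sense()
for sg in(1,-1):
  Rt=np.column_stack([np.r_[Rz[:,1]*0+sg*-0,0],np.r_[Rz[:,1]*sg,0],[0,0,-1]]);Rt[:,0]=np.cross(Rt[:,1],Rt[:,2])
  R0=R.from_rotvec(st["ee_rot"]);rel=(R0.inv()*R.from_matrix(Rt)).as_rotvec()
  print(sg,"rel",rel.round(3),"toolx",Rt[:,0].round(2))
  for x in(0,):
    g=np.r_[o+Rz@[x-sg*.0-0.0,.03],.24]
    print(g,(R0.inv().apply(g-st["eef_pos"])*100).round(1))
E
```

```text
[[ 0.456 -0.064  0.02 ]
 [ 0.507  0.084  0.02 ]
 [ 0.719  0.015  0.02 ]
 [ 0.678 -0.133  0.02 ]] [np.float64(0.232), np.float64(0.157), np.float64(0.223), np.float64(0.154)]
yaw -0.3079670632172603 o [ 0.58900659 -0.0436199 ]
[[-69.0, -34.0], [-26.0, -28.0], [17.0, -27.0], [20.0, -3.0], [12.0, 18.0], [-31.0, 19.0], [-59.0, 8.0], [-70.0, -2.0], [-67.0, -29.0]]
1 rel [-0.001 -0.    -0.038] toolx [-0.95  0.3   0.  ]
[ 0.59810025 -0.01503134  0.24      ] [-56.8 -33.6  -0.2]
-1 rel [-0.000e+00  2.000e-03  3.104e+00] toolx [ 0.95 -0.3   0.  ]
[ 0.59810025 -0.01503134  0.24      ] [-56.8 -33.6  -0.2]
```

```bash
python3 -m jog '[-53.8,-34.8,0,0,0,-0.04,110,-53.8,-34.8,0,0,0,-0.04,110,-53.8,-34.8,0,0,0,-0.04,110,-53.8,-34.8,0,0,0,-0.04,110,-53.8,-34.8,0,0,0,-0.04,110]' 20; python3 - <<'E'
from h import *
st=sense();R0=R.from_rotvec(st["ee_rot"]);print((R0.inv().apply(np.r_[.5665,-.0155,.24]-st["eef_pos"])*100).round(1),R0.as_matrix().round(3)[:,1])
E
```

```text
clock: 0.72
eef_pos: [0.368, 0.2435, 0.2386]
ee_rot: [-0.478, -3.105, 0.001]
wrist_force: [0.5, 0.8, 0.1]
gripper_width: 0.566
[-26.7 -18.7  -0.1] [ 0.301  0.954 -0.001]
```

```bash
python3 -m jog '[-26.7,-18.7,0,0,0,0,110,-26.7,-18.7,0,0,0,0,110,-26.7,-18.7,0,0,0,0,110,-26.7,-18.7,0,0,0,0,110,-26.7,-18.7,0,0,0,0,110]';  python3 -m jog '[-5,-3.5,0,0,0,0,110,-5,-3.5,0,0,0,0,110]'; python3 - <<'E'
from h import *
st=sense();print(st["eef_pos"],st["ee_rot"])
im=read_camera("wrist");cv2.imwrite("pics/w1.png",im);np.savez("w1.npz",p=st["eef_pos"],r=st["ee_rot"])
E
```

```text
clock: 1.35
eef_pos: [0.5579, -0.0049, 0.2384]
ee_rot: [-0.479, -3.104, 0.001]
wrist_force: [0.0, 0.1, 0.3]
gripper_width: 0.569
clock: 1.6
eef_pos: [0.596, -0.0565, 0.2366]
ee_rot: [-0.485, -3.101, 0.001]
wrist_force: [-0.3, 0.6, -0.7]
gripper_width: 0.569
[ 0.59598341 -0.05653734  0.23663119] [-4.84581032e-01 -3.10103522e+00  1.35529147e-03]
```

View pics/w1.png

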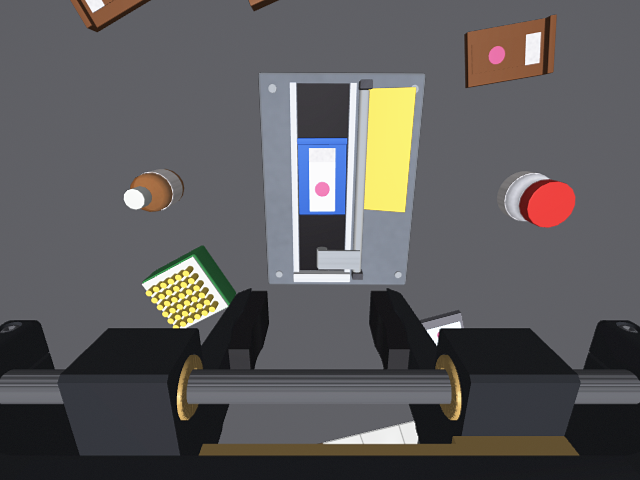

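Wrist view: plate corners are at (260,73), (425,74), (405,284) and (270,284). The blue carrier spans (297..347, 138..214) with its lip on the robot side (row 139). The paddle is at (390,150), the foot at (325,260) and the stop at row 277. I'll measure these and confirm with a crop.

```bash
python3 - <<'E'
from h import *
w=np.load("w1.npz");k=cam("wrist",{"eef_pos":w["p"],"ee_rot":w["r"]});im=cv2.imread("pics/w1.png")
P=np.array([ray(k,p,.02) for p in[(260,73),(425,74),(405,284),(270,284)]])
print(P.round(4).tolist(),[np.linalg.norm(P[i]-P[i-1]).round(4) for i in range(4)])
ex=((P[3]-P[0])+(P[2]-P[1]));yaw=np.arctan2(ex[1],ex[0]);c,s=np.cos(yaw),np.sin(yaw)
Rz=np.array([[c,-s],[s,c]]);o=P.mean(0)[:2]-Rz@[-.005,.0185];print("yaw",yaw,"o",o)
def S(p,z): return ((ray(k,p,z)[:2]-o)@Rz*1e3).round(1)
b=mask(im,*BLUE);y=mask(im,*YEL)
print("blue box",b.min(0),b.max(0))
bx=cv2.boxPoints(cv2.minAreaRect(b.astype(np.float32)));print("minrect",bx.tolist())
print("lip top",S((322,b[:,1].min()),.036),"front top",S((322,b[:,1].max()),.028),"front L/R",S((299,212),.028),S((346,212),.028))
print("rails L,R at row180 z25",[S((u,180),.025) for u in(290,297,350,357)])
print("stop row",[S((322,v),.032) for v in(271,273,275,281)])
print("paddle",y.min(0),y.max(0),S((365,200),.026+.0),S((405,211),.04),S((414,88),.04))
cv2.imwrite("pics/c1.png",cv2.resize(im[60:300,240:440],None,fx=3,fy=3,interpolation=cv2.INTER_CUBIC)[:600])
# second check: scene view paddle+blue
print("blue centroid wrist",S(b.mean(0),.028))
E
```

```text
[[0.4509, -0.0693, 0.02], [0.5007, 0.0835, 0.02], [0.7155, 0.0139, 0.02], [0.6667, -0.1391, 0.02]] [np.float64(0.2268), np.float64(0.1607), np.float64(0.2259), np.float64(0.1606)]
yaw -0.31324742181898907 o [ 0.58250079 -0.04691308]
blue box [297. 138.] [347. 214.]
minrect [[297.0, 138.0], [347.0, 138.0], [347.0, 214.0], [297.0, 214.0]]
lip top [-58.5  -1.2] front top [20.6 -0.6] front L/R [ 18.4 -25.5] [18.2 25.3]
rails L,R at row180 z25 [array([-15.5, -34.7]), array([-15.5, -27.3]), array([-15.8,  28.8]), array([-15.8,  36.2])]
stop row [array([86.1, -0.2]), array([88.6, -0.2]), array([91. , -0.2]), array([98.6, -0.1])]
paddle [165. 288.] [206. 321.] [ 5.4 45.5] [14.  85.9] [-103.5   84.1]
blue centroid wrist [-20.9  -1. ]
```

View pics/c1.png

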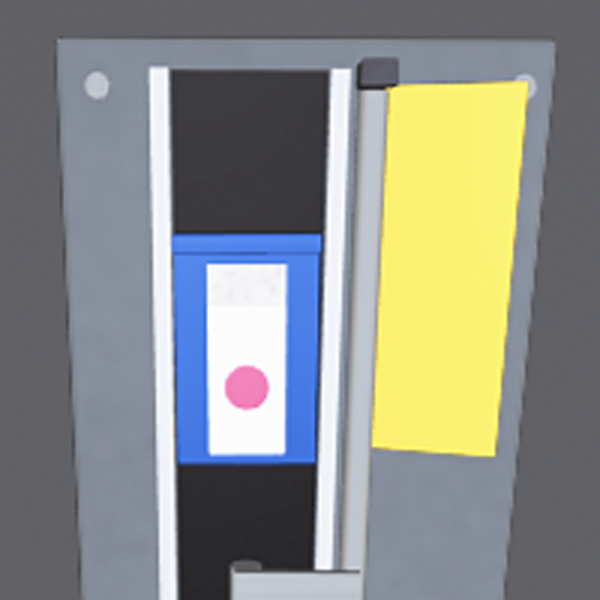

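The crop confirms it: the blue carrier with its glass slide lies between the rails with the raised lip at the rear, about 70 mm short, and the clip arm is ahead of it. Next I go above the start point: TCP at stage x -76, y +33.5.

```bash
cat >> h.py <<'E'
YAW=-.3132;O=np.array([.5825,-.0469]);c,s=np.cos(YAW),np.sin(YAW);RZ=np.array([[c,-s],[s,c]])
RT=np.column_stack([np.r_[-RZ[:,0],0],np.r_[RZ[:,1],0],[0,0,-1]])
def where(): # TCP in stage mm
    st=sense();R0=R.from_rotvec(st["ee_rot"]);p=(st["eef_pos"][:2]-O)@RZ*1e3
    f=st["wrist_force"];print("stage",p.round(1),"z",round(st["eef_pos"][2]*1e3,1),"F stage",(f[:2]@RZ).round(1),round(f[2],1),"M",np.round(st["wrist_torque"],2),"t",round(st["clock"],2));return st,R0
def to(x,y,z):
    st,R0=where();g=np.r_[O+RZ@[x/1e3,y/1e3],z/1e3]
    print("shift cm",(R0.inv().apply(g-st["eef_pos"])*100).round(2),"turn",(R0.inv()*R.from_matrix(RT)).as_rotvec().round(3))
E
python3 -c "
from h import *
to(-76,33.5,60)"
```

```text
stage [14.4 -3.4] z 237.2 F stage [0.4 0.3] -1.1 M [-0.01  0.02  0.06] t 1.65
shift cm [ 8.98  3.75 17.74] turn [-0.001 -0.003  0.005]
```

```bash
python3 -m jog '[5,2,5,0,-0.003,0.005,110,9,3.7,10,0,-0.003,0.005,110,9,3.7,15,0,-0.003,0.005,110,9,3.7,17.7,0,-0.003,0.005,110,9,3.7,17.7,0,-0.003,0.005,110]' >/dev/null; python3 - <<'E'
from h import *
to(-76,33.5,60)
cv2.imwrite("pics/w2.png",read_camera("wrist"))
E
```

```text
stage [-78.   33.8] z 59.5 F stage [0.4 0.2] -0.1 M [ 0.01  0.02 -0.03] t 2.27
shift cm [-0.2  -0.03 -0.05] turn [-0.001 -0.003  0.001]
```

View pics/w2.png

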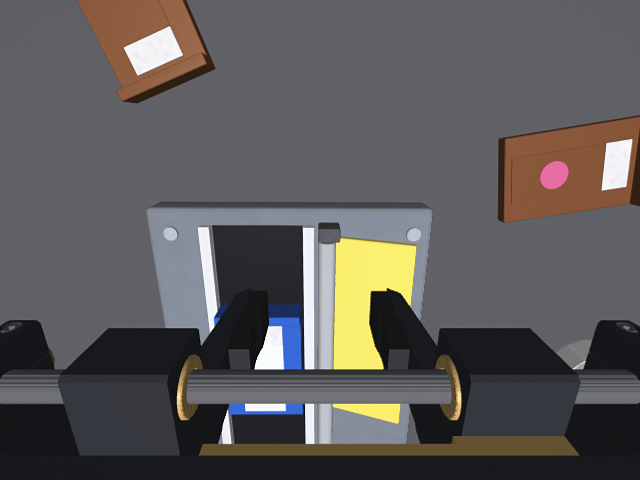

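```bash
python3 - <<'E'
from h import *
st,_=where();k=cam("wrist",st)
S=lambda p,z:((ray(k,p,z)[:2]-O)@RZ*1e3).round(1)
im=cv2.imread("pics/w2.png");b=mask(im,*BLUE);print(b.min(0))
h=cv2.cvtColor(im,cv2.COLOR_BGR2HSV);print(im[296:326:2,225].tolist())
print("lip bottom@20",S((225,304),.02),"lip top@36",S((225,318),.036))
print("tip B in/out",S((268,292),st["eef_pos"][2]),S((238,292),st["eef_pos"][2]),"A",S((371,292),st["eef_pos"][2]),S((400,292),st["eef_pos"][2]))
print("rails",S((213,228),.025),S((303,228),.025),"plate rear",S((290,205),.02),S((290,210),.02))
E
```

```text
stage [-76.8  33.7] z 61.0 F stage [ 0.3 -0.4] 0.2 M [0.01 0.01 0.  ] t 2.33
[268. 304.]
[[42, 38, 40], [41, 37, 39], [42, 38, 40], [40, 38, 38], [56, 38, 33], [91, 45, 23], [94, 45, 23], [56, 33, 22], [25, 25, 23], [28, 25, 25], [28, 25, 25], [29, 26, 25], [28, 26, 25], [26, 24, 23], [29, 26, 25]]
lip bottom@20 [-56.2 -24. ] lip top@36 [-56.1 -19.8]
tip B in/out [-86.   10.1] [-86.   -4.3] A [-86.1  59.7] [-86.1  73.7]
rails [-107.3  -24.9] [-107.4   25.7] plate rear [-119.4   18.3] [-116.5   18.2]
```

Lip is at x ≈ -57 and finger B's front face at ≈ -68, which leaves about 10 mm. B spans y -4..10 and A spans 60..74, over the paddle. Time to press down.

```bash
python3 -m jog '[0,0,1.5,0,0,0,110,0,0,2.5,0,0,0,110,0,0,3.0,0,0,0,110,0,0,3.2,0,0,0,110,0,0,3.2,0,0,0,110]' >/dev/null; python3 - <<'E'
from h import *
to(-76,33.5,27.5)
E
```

```text
stage [-76.7  34. ] z 29.3 F stage [-2.1  2.9] 6.6 M [0.73 0.22 0.09] t 2.95
shift cm [-0.07 -0.05  0.18] turn [-0.     0.     0.001]
```

```bash
python3 -m jog '[0,0,0.15,0,0,0,110,0,0,0.15,0,0,0,110]' >/dev/null; python3 - <<'E'
from h import *
to(-60,33.5,27.5)
cv2.imwrite("pics/s2.png",cv2.resize(read_camera("side")[220:330,240:400],None,fx=5,fy=5,interpolation=cv2.INTER_CUBIC))
E
```

```text
stage [-76.6  34.1] z 28.2 F stage [-2.8  1.3] 6.9 M [0.47 0.4  0.09] t 3.2
shift cm [-1.66 -0.06  0.08] turn [-0.     0.     0.001]
```

View pics/s2.png

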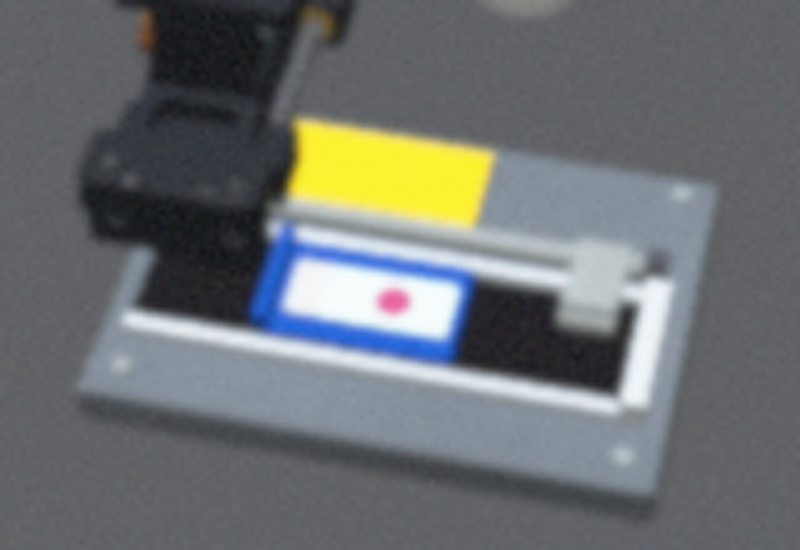

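The side crop shows the paddle pressed (6.9 N, short of the hard stop), the foot raised, and the carrier untouched with a clear way. Now the push.

```bash
python3 -m jog '[-0.6,0,0.05,0,0,0,110,-1.2,0,0.05,0,0,0,110,-1.8,0,0.05,0,0,0,110,-2.4,0,0.05,0,0,0,110,-2.8,0,0.05,0,0,0,110]' >/dev/null; python3 -c "
from h import *
to(-10,33.5,28)"
```

```text
stage [-49.2  34. ] z 28.1 F stage [-5.4 -0.4] 7.5 M [0.39 0.89 0.15] t 3.88
shift cm [-3.92 -0.06 -0.  ] turn [-0.    -0.002  0.002]
```

```bash
python3 -m jog '[-0.6,0,0.02,0,0,0,110,-1.2,0,0.02,0,0,0,110,-1.8,0,0.02,0,0,0,110,-2.4,0,0.02,0,0,0,110,-3,0,0.02,0,0,0,110]' >/dev/null; python3 -c "
from h import *
to(-5,33.5,28)"; python3 -m jog '[-0.5,0,0.02,0,0,0,110,-1.0,0,0.02,0,0,0,110,-1.3,0,0.02,0,0,0,110,-1.3,0,0.02,0,0,0,110]' >/dev/null; python3 -c "
from h import *
to(0,33.5,28)"
```

```text
stage [-19.7  34. ] z 28.1 F stage [-6.  -0.2] 7.0 M [0.4  0.84 0.17] t 4.5
shift cm [-1.47 -0.05  0.  ] turn [-0.001 -0.004  0.002]
stage [-6.9 33.9] z 28.2 F stage [-4.4 -0.6] 7.0 M [0.31 0.57 0.15] t 5.0
shift cm [-0.69 -0.04  0.02] turn [-0.001 -0.004  0.002]
```

```bash
python3 -m jog '[-0.25,0,0.02,0,0,0,110,-0.5,0,0.02,0,0,0,110,-0.5,0,0.02,0,0,0,110]' >/dev/null; python3 -c "
from h import *
to(0,33.5,28)"; python3 -m jog '[-0.2,0,0.02,0,0,0,110,-0.2,0,0.02,0,0,0,110]' >/dev/null; python3 -c "
from h import *
to(0,33.5,28)"
```

```text
stage [-2.2 33.8] z 28.4 F stage [-5.2 -0.8] 5.7 M [0.37 0.63 0.17] t 5.38
shift cm [-0.22 -0.03  0.04] turn [-0.001 -0.006  0.002]
stage [-0.6 33.8] z 28.5 F stage [-4.6 -1.6] 6.1 M [0.37 0.64 0.13] t 5.62
shift cm [-0.06 -0.03  0.05] turn [-0.002 -0.007  0.003]
```

```bash
python3 -m jog '[-0.2,0,0.04,0,0,0,110,-0.2,0,0.04,0,0,0,110]' >/dev/null; python3 -c "
from h import *
to(0,33.5,28)"; python3 -m jog '[-0.15,0,0.02,0,0,0,110,-0.15,0,0.02,0,0,0,110]' >/dev/null; python3 - <<'E'
from h import *
to(0,33.5,28)
cv2.imwrite("pics/s3.png",cv2.resize(read_camera("side")[220:330,240:400],None,fx=5,fy=5,interpolation=cv2.INTER_CUBIC))
E
```

```text
stage [ 0.4 33.7] z 28.5 F stage [-6.7 -0.7] 8.5 M [ 0.5   1.06 -0.03] t 5.88
shift cm [ 0.04 -0.02  0.05] turn [-0.002 -0.01   0.003]
stage [ 0.5 33.8] z 28.5 F stage [-9.7 -0.3] 8.6 M [ 0.51  1.46 -0.01] t 6.12
shift cm [ 0.05 -0.03  0.05] turn [-0.002 -0.014  0.003]
```

View pics/s3.png

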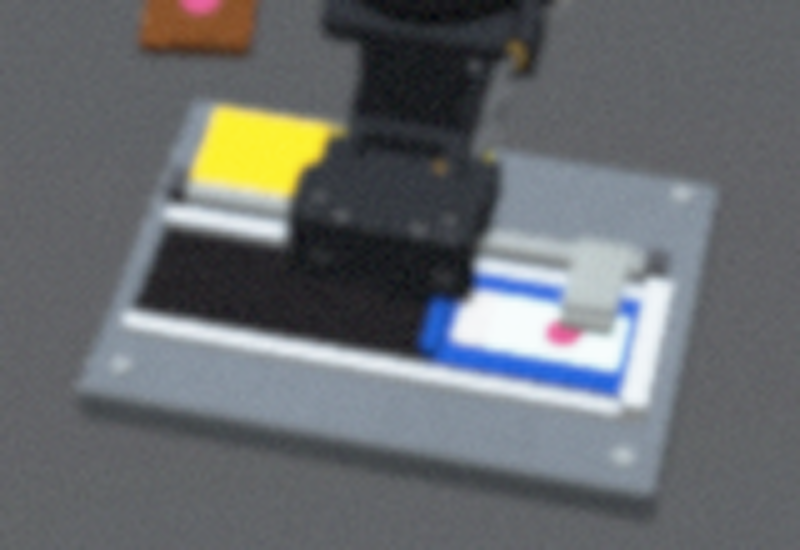

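The force is rising with no further motion (TCP stage x 0.5, expected about 1), and the picture shows the carrier front at the stop under the foot. One firmer seating push, then I back off 4 mm with the paddle still held and lift.

```bash
python3 -m jog '[-0.3,0,0.03,0,0.01,0,110,-0.3,0,0.03,0,0.01,0,110]' ; python3 -c "
from h import *
to(0,33.5,28)"; python3 -m jog '[0.2,0,0.05,0,0,0,110,0.4,0,0.05,0,0,0,110,0.5,0,0.05,0,0,0,110]'; python3 -c "
from h import *
to(0,33.5,28)"
```

```text
clock: 6.42
eef_pos: [0.5936, -0.015, 0.0285]
ee_rot: [-0.481, -3.072, -0.003]
wrist_force: [-17.4, 4.3, 15.9]
gripper_width: 0.572
stage [ 0.7 33.8] z 28.5 F stage [-17.8  -1.3] 15.9 M [ 0.57  2.81 -0.46] t 6.42
shift cm [ 0.07 -0.03  0.05] turn [-0.003 -0.032  0.002]
clock: 6.8
eef_pos: [0.5905, -0.0142, 0.0295]
ee_rot: [-0.483, -3.077, -0.003]
wrist_force: [4.2, -1.5, 5.2]
gripper_width: 0.569
stage [-2.4 33.6] z 29.5 F stage [ 4.5 -0.2] 5.2 M [-0.17 -0.75 -0.17] t 6.8
shift cm [-0.25 -0.01  0.15] turn [-0.003 -0.026  0.002]
```

```bash
python3 -m jog '[0.1,0,-0.4,0,-0.02,0,110,0.2,0,-1,0,-0.02,0,110,0.3,0,-2.5,0,-0.02,0,110,0.3,0,-6,0,-0.02,0,110,0.3,0,-11,0,-0.02,0,110]'; python3 -m jog '[3,0,-8,0,0,0,110,9,0,-10,0,0,0,110,13,0,-10,0,0,0,110,13,0,-10,0,0,0,110]'; python3 - <<'E'
from h import *
st,_=where();im=read_camera("wrist")
k=cam("wrist",st);S=lambda p,z:((ray(k,p,z)[:2]-O)@RZ*1e3).round(1)
b=mask(im,*BLUE);print(b.min(0),b.max(0),"lip",S((b[:,0].mean(),b[:,1].min()),.036),"front",S((b[:,0].mean(),b[:,1].max()),.028))
u,v=proj(k,np.r_[O+RZ@[.03,.02],.02]).astype(int);print(u,v)
cv2.imwrite("pics/w3.png",im)
E
```

```text
clock: 7.42
eef_pos: [0.5898, -0.0137, 0.1406]
ee_rot: [-0.486, -3.095, 0.002]
wrist_force: [-0.0, -0.2, -0.7]
gripper_width: 0.567
clock: 7.92
eef_pos: [0.4647, 0.0271, 0.2437]
ee_rot: [-0.484, -3.097, 0.002]
wrist_force: [1.3, 0.1, -0.5]
gripper_width: 0.57
stage [-134.8   34.1] z 243.7 F stage [1.2 0.5] -0.5 M [-0.01 -0.04  0.02] t 7.92
[268. 321.] [309. 369.] lip [ 1.6 -1.3] front [78.1 -3.9]
306 333
```

View pics/w3.png

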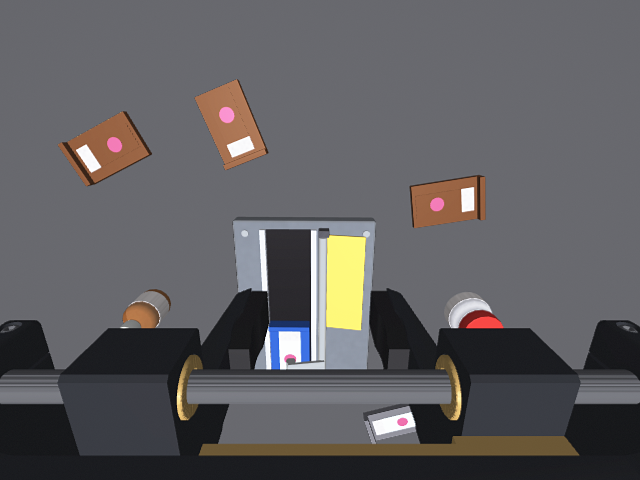

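Wrist view: fingers are clear, the carrier (rear edge at row 321) is under the foot (row 362), and the other things are in place. One last side crop to check the front gap and the clip.

```bash
python3 - <<'E'
from h import *
im=read_camera("side");where();k=cam("side")
cv2.imwrite("pics/s4.png",cv2.resize(im[220:330,240:400],None,fx=5,fy=5,interpolation=cv2.INTER_CUBIC))
P=lambda x,y,z:((proj(k,np.r_[O+RZ@[x/1e3,y/1e3],z/1e3])-[240,220])*5).round(0)
print("expected crop px: front-near top",P(90,-25,28),"front-far",P(90,25,28),"lip rear near",P(10,-25,36),"foot at .15 near end",P(71,-8,40))
w=np.load("w1.npz");kw=cam("wrist",sense());print("lip rear bottom@20",((ray(kw,(288,321),.02)[:2]-O)@RZ*1e3).round(1))
E
```

```text
stage [-132.2   33.9] z 242.6 F stage [0.8 0.6] -0.5 M [ 0.02 -0.07  0.01] t 8.03
expected crop px: front-near top [620. 386.] front-far [641. 290.] lip rear near [418. 336.] foot at .15 near end [581. 324.]
lip rear bottom@20 [13.3 -3.8]
```

View pics/s4.png

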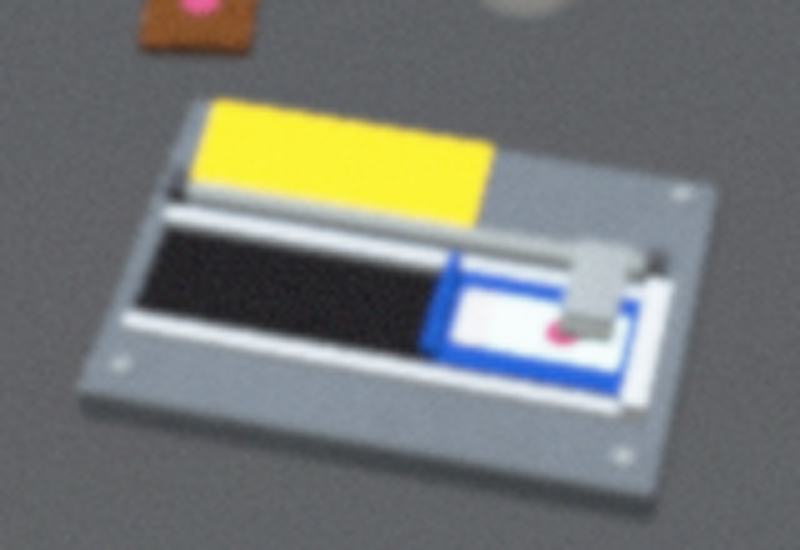

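The carrier's front edge (about (625,385)) meets the stop with no gap, where projection puts it (620,386). The foot is down on the carrier and the paddle is partly risen. I'm handing it in.

```bash
python3 -c "
from plant import *
print(sign_off())"
```

```text
the job is handed in; nothing more can be done
None
```

The blue carrier is fully home against the end stop with the clip closed on it, and I handed the job in at about 8 s on the robot's clock. One fingertip held the paddle down at about 7 N while the other pushed the carrier about 70 mm by its rear lip. I then backed off 3 mm with the paddle still held, and lifted straight up and clear.

**Checks that agreed**
- During the final push the force rose to about 18 N with no further motion. The TCP was at stage x 0.7 mm, where about 1 mm was expected.
- The final side view shows no gap at the stop, the foot resting on the carrier and the paddle part-way up.
- The wrist force is about zero. The bench items in the last views, including the spare, bottle, jar and brown look-alikes, look undisturbed. The tip box was not in those views, but the arm never went near it.

**Checks that disagreed**
- The last oblique wrist measurement put the lip's rear face at x ≈ 13 mm, or 1.6 mm if read as the lip's top edge, where 10 mm was expected. The edge was partly hidden, so I relied on the force and the side view.
- The plate measured about 2% small in the first wrist view, which did not matter for the push.

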